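# Set and lock the warming plate's dial

### The arm

A 6-joint arm with a two-finger parallel gripper is mounted at the origin on the work surface. World frame = base frame: x ahead of the robot, y to its left, z up, the work surface at z = 0. Lengths are in m, angles in rad, forces in N, time in s.
With the tool pointing down it reaches from about 0.35 to 0.775 m from the base axis. Payload 5.5 kg.
Tool frame: the origin (TCP) lies on the centre line of the jaws, within the pads' length; the fingertips stand 11 mm ahead of it and the grasp point (between the pads) lies 8 mm behind it (env.tip_reach is the distance from the TCP to the fingertips, in m); z points along the fingers, x is the direction in which the jaws open and shut, and the axes are right-handed (so a half turn about z gives the same grasp; the last joint's range is limited). The gripper opens to 85 mm and grips with 20 to 120 N. Pads are 22 mm wide; open, the fingers measure 114 mm over their backs; the gripper's body (76 mm by 85 mm) begins 54 mm behind the grasp point. The pads swing forward as they close: fully open they stand 13 mm farther back than shut.
Start: joints at [-1.345, 0.313, 0.046, 1.304, 0, 1.431], TCP at [0.206, -0.537, 0.242] pointing down, gripper open.
Joint ranges: [-2.76, 2.76], [-0.86, 1.69], [-1.03, 1.26], [-2.2, 2.34], [-1.47, 1.5], [-3.14, 3.14]. Speed limits (rad/s): [2.57, 2.57, 3.14, 3.14, 3.14, 3.14].

### API

Orientations are given as a unit quaternion [w, x, y, z].
In Python, from workcell import env gives the robot as it stands.
- The arm moves only by the tool carry_out, never from a script. Its argument "moves" is one flat list of numbers, 7 for each row, row after row: the gripper command: -1 is shut, 1 is fully open, values between are in proportion, then the shift along the tool's x, y, z in m, then the turn, a rotation vector about the tool's x, y, z in degrees. A call has exactly 5 rows; each row shifts and turns the pose as measured when the row begins, along the tool's axes as they then stand; what a row does not reach is not made up. A row lasts 1/8 s, in which the tool goes at most 62.5 mm and 10.7 degrees, less where a joint would pass 70% of its speed; a pose out of reach is approached as far as the arm can. A call is refused whole if a number of a shift passes 0.0625 or a number of a turn 10.7, either way. A call with a gripper value outside its range is refused whole. The fingers move at their own pace and stop on an object; "squeeze" is the grip in N (left out, the last holds). Time passes only in rows, so rows that do not move let the fingers close, or fill a call up. It gives the time, the measured TCP pose, the force and the opening at its end, in the units of the state.
- env.get_state(): the state, without advancing time (a new reading comes with each control period).
- env.read_camera(name): name is "scene" or "side" or "wrist"; returns the picture (400x640x3 uint8, red, green, blue); there is no depth.
- env.calibration(name): a dict with "camera_matrix" (3x3 intrinsics, pixels), "k1" (the pictures are not rectified: a ray, as slopes to the right and down, at radius r is drawn at 1 + k1 r^2 times it, then the intrinsics apply), "rvec" (rotation vector, rad) and "tvec" (3), from world to camera coordinates, as OpenCV has them; the wrist camera has in their place "hand_eye" (4x4, takes a point from camera to tool coordinates, whose origin is the TCP and whose axes are the tool frame's). Camera axes: x right, y down, z forward; pixel columns grow to the right and rows downward; lengths in m; the calibration is good to about 2 mm. A picture is of the moment at which its call begins: read the wrist's pose just before it. calibration takes no time and is no camera call.
- env.hand_in(): hands the job in, once; it reports no verdict.
The state is a dict: "clock": time; "joint_pos": joint angles; "qvel": joint speeds; "tau": joint torques, N m; "tcp_pos": TCP position; "orientation": TCP orientation; "wrist_force": force on the tool from outside, world axes, zero at the start; "ft_torque": the same for the moment, N m; "finger_gap": finger opening in m.
Only numpy, scipy, OpenCV 4.12 (cv2) and the standard library are available. Lean on these libraries where they do the work, as an engineer would, in place of code of your own. Each camera call takes 0.05 s, during which the arm holds its last target. There are 200 camera calls.

### The job

Turn the knob of the warming plate until its needle points at the raised marker on the scale, then turn the lock ring under the knob clockwise until it is firmly tight, to about 0.4 N m, without straining it. The needle must still point at the marker when you let go; do not shift the marker, and leave the teapot, glasses and bowl where they stand.

Things in the scene. Friction and masses are not known exactly. Their poses are not given: they have to be found in the camera images.
- warmer: grey warming plate, 170 (x) by 260 (y) mm, standing fixed on the tray; origin: centre of its underside, z up. Its flat top deck lies 42 mm above the origin; a round steel hot plate (62 mm radius, 4 mm high) is at local (0, +50) mm. The dial's vertical axis is at local (0, -80) mm: knob above, lock ring below it, both on this one axis, with a flat scale around
- knob: black round fluted knob, 30 mm diameter, from 35 to 68 mm above the deck, with a thin needle at its lower end (35 to 38 mm above the deck) reaching 28 mm from the axis along the knob's own +x. Origin: on the dial axis at deck height. Turns either way, up to 2.3 rad from the warmer's +x, against about 0.08 N m of friction, and stays where it is left
- knob_grip (a point): point on the dial axis at the height of the knob's gripping zone, 60 mm above the deck
- needle (a point): point on the line of the needle, 45 mm from the dial axis (beyond the needle's tip), 36 mm above the deck
- marker: small raised steel block, 14 mm long (radial), 7 mm wide and 5 mm high, on the deck beside the scale, 36 to 50 mm from the dial axis: the wanted setting. Origin: on the dial axis at deck height; the block lies along its own +x. It sits stiffly and must not be shifted
- mark (a point): point over the marker, 45 mm from the dial axis and 36 mm above the deck: the needle point comes here when the knob is set
- ring: plain aluminium knurled lock ring, 58 mm diameter, from 5 to 33 mm above the deck, around the dial axis under the knob. Origin: on the dial axis at deck height. Clockwise seen from above tightens. It starts loose and turns against a steady 0.08 N m of friction. When let go after tightening it springs back a little and holds. It may need more than one grasp
- ring_grip (a point): point on the dial axis at the height of the ring's gripping zone, 27 mm above the deck
- teapot: white empty teapot, 108 mm high, about 108 mm across without spout and handle, on the tray; origin: centre of its underside
- glass_a: frosted glass, 68 mm across, 90 mm high, on the tray; origin: centre of its underside
- glass_b: second frosted glass, the same size, on the tray; origin: centre of its underside
- bowl: white ceramic bowl, 110 mm across, 50 mm high, on the tray; origin: centre of its underside
- ring_tooth (a point): hidden tooth under the ring, turning with it, inside the housing; this point is its middle, 22 mm from the axis, 12 mm below the deck. After 0.6 to 2.3 rad of ring turn (different each time, not visible) it meets the clamp spring and the ring's torque climbs by 1 N m per rad: 0.35 to 0.45 N m is firm, under 0.28 N m is not tight, over 0.6 N m may strain it; turned fast it drags more; held still, friction may hide up to 0.08 N m either way

How it is judged:
By the outcome, as a careful person would: the job done as asked, in the order asked, and still so for the second after the job is handed in, with the robot touching nothing.
It also fails if it takes over 61 s, if anything falls off the work surface, if the arm or the gripper's body presses on something with over 40 N, if the wrist force passes 120 N, or if a joint passes its speed limit or range.

## Working session

There is one attempt and no reset: what is moved stays moved. The work goes in short steps, Python scripts to look and compute and a tool call to move; the robot and the scene stay as the last step left them, time stands still between calls to the robot, and variables do not carry over. Pictures are saved under pics/ and viewed, about 8 in all and at most 12, crops included, and the job is handed in when it is done.

Besides the shell and the picture viewer there is one more tool, called after "Request:" as name(argument=value, ...), one argument or row to a line, values as JSON. carry_out: Moves the arm, as the interface text tells. Its arguments: {"type":"object","properties":{"moves":{"type":"array"},"squeeze":{"type":"number"}},"required":["moves"]}

```bash
ls; mkdir -p pics
cat > h.py <<'E'
import numpy as np, cv2
from scipy.spatial.transform import Rotation as R
from workcell import env
def cam(n, st=None):
    c=env.calibration(n); K=np.array(c["camera_matrix"])
    if n=="wrist":
        st=st or env.get_state(); q=st["orientation"]
        T=np.eye(4); T[:3,:3]=R.from_quat([q[1],q[2],q[3],q[0]]).as_matrix(); T[:3,3]=st["tcp_pos"]
        W=T@np.array(c["hand_eye"])
    else:
        r=cv2.Rodrigues(np.array(c["rvec"],float))[0]; W=np.eye(4); W[:3,:3]=r.T; W[:3,3]=-r.T@np.array(c["tvec"]).ravel()
    return K,c["k1"],W
def ray(C,uv):
    K,k1,W=C; s=np.linalg.inv(K)@[uv[0],uv[1],1]; d=s[:2]; x=d.copy()
    for _ in range(20): x=d/(1+k1*(x@x))
    return W[:3,3], W[:3,:3]@[x[0],x[1],1]
def onz(C,uv,z):
    o,d=ray(C,uv); return o+d*(z-o[2])/d[2]
def proj(C,p):
    K,k1,W=C; q=W[:3,:3].T@(np.array(p)-W[:3,3]); s=q[:2]/q[2]; s=s*(1+k1*s@s); return (K@[s[0],s[1],1])[:2]
def snap(n,f=None):
    st=env.get_state(); im=np.array(env.read_camera(n)); C=cam(n,st)
    if f: cv2.imwrite("pics/"+f,im[...,::-1])
    return im,C
E
python3 - <<'E'
from h import *
for n in("scene","side"):
    im,C=snap(n,n+"0.png"); print(n,C[2].round(3).tolist(),C[0].tolist(),C[1])
im,C=snap("wrist","wrist0.png"); print(C[2].round(3).tolist())
print(env.get_state(), env.tip_reach)
a=[cv2.imread(f"pics/{n}0.png") for n in("scene","side")]
E
```

```text
pics
scene [[0.899, 0.366, -0.24, 0.812], [0.437, -0.77, 0.464, -0.356], [-0.015, -0.522, -0.853, 0.782], [0.0, 0.0, 0.0, 1.0]] [[384.3099750373553, 0.0, 318.1236735126942], [0.0, 384.3099750373553, 203.36255540278432], [0.0, 0.0, 1.0]] -0.03763996884425618
side [[0.827, -0.35, 0.441, 0.282], [-0.562, -0.481, 0.673, -0.513], [-0.023, -0.804, -0.594, 0.552], [0.0, 0.0, 0.0, 1.0]] [[398.6729971896645, 0.0, 322.72780915642096], [0.0, 398.6729971896645, 200.80719020756564], [0.0, 0.0, 1.0]] 0.0030611147109171877
[[0.358, -0.9, -0.251, 0.271], [-0.934, -0.345, -0.095, -0.512], [-0.001, 0.268, -0.963, 0.373], [0.0, 0.0, 0.0, 1.0]]
{'clock': 0.15, 'joint_pos': array([-1.34460227e+00,  3.13861909e-01,  4.52646912e-02,  1.30361339e+00,
       -2.36224518e-05,  1.43122813e+00]), 'qvel': array([ 0.00051099, -0.00186427,  0.00412149,  0.00131936,  0.00121215,
       -0.00192591]), 'tau': array([ 9.20446473e-04, -4.81065559e+01,  2.98815107e+01,  1.39524593e-02,
       -2.60640600e-04,  1.84767849e-06]), 'tcp_pos': array([ 0.20557491, -0.53660788,  0.24160448]), 'orientation': array([-4.69199537e-04,  8.23911575e-01, -5.66717934e-01, -5.29189002e-04]), 'wrist_force': array([-0.32287163,  0.11947668, -0.17859883]), 'ft_torque': array([-0.03378652,  0.01865486,  0.00520345]), 'finger_gap': 0.08517947160651468} 0.011
```

View pics/scene0.png

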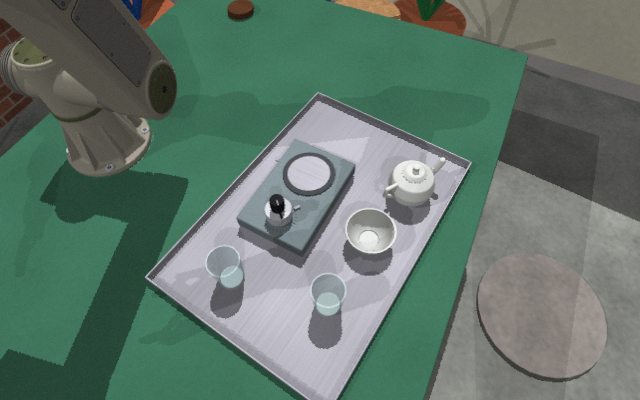

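View pics/side0.png

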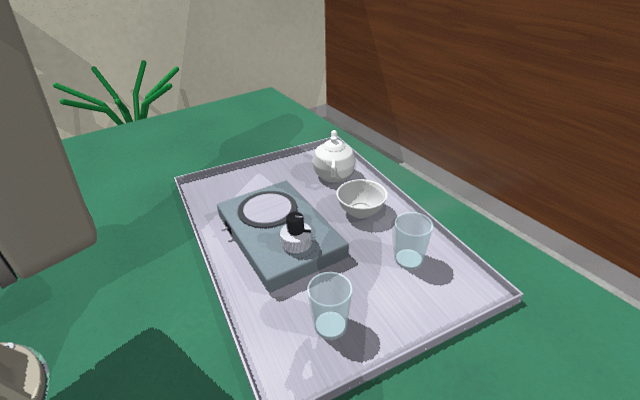

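The scene shows the knob at about (277,203), the ring at (278,214) and the marker near (296,208). The side view shows the knob at (295,220) and the ring at (297,240).

Run:
```python
from h import *
from scipy.optimize import least_squares
a=cv2.imread("pics/scene0.png");b=cv2.imread("pics/side0.png")
A=cv2.resize(a[180:240,235:315],None,fx=5,fy=5,interpolation=cv2.INTER_CUBIC)
B=cv2.resize(b[200:260,255:335],None,fx=5,fy=5,interpolation=cv2.INTER_CUBIC)
cv2.imwrite("pics/crop0.png",np.hstack([A,B]))
Cs=cam("scene");Cd=cam("side")
def tri(u,v):
    o1,d1=ray(Cs,u);o2,d2=ray(Cd,v)
    M=np.c_[d1,-d2]; t=np.linalg.lstsq(M,o2-o1,rcond=None)[0]
    p,q=o1+t[0]*d1,o2+t[1]*d2; return (p+q)/2,np.linalg.norm(p-q)
for n,im,roi in(("scene",a,(180,240,235,315)),("side",b,(200,260,255,335))):
    m=(im.max(2)<45).astype(np.uint8); M=np.zeros_like(m); r=roi; M[r[0]:r[1],r[2]:r[3]]=m[r[0]:r[1],r[2]:r[3]]
    cn=max(cv2.findContours(M,0,1)[0],key=cv2.contourArea); print(n,"knob",cv2.boundingRect(cn),cv2.moments(cn)["m10"]/cv2.moments(cn)["m00"],cv2.moments(cn)["m01"]/cv2.moments(cn)["m00"])
    # hot plate: dark rim ellipse
    hsv=cv2.cvtColor(im,cv2.COLOR_BGR2HSV)
# hotplate ellipse centre by eye: print tri
p=tri((308.5,173.5),(267,209.5));print("hot",p)
print("knobtop",tri((277.5,200),(295,216)))
```

```text
scene knob (270, 195, 14, 23) 276.2420634920635 205.78174603174602
side knob (286, 212, 24, 23) 295.539039039039 225.2545045045045
hot (array([0.5478629 , 0.11039843, 0.04226466]), np.float64(0.0023691828809322022))
knobtop (array([ 0.54418368, -0.01945789,  0.11008719]), np.float64(0.001228321945724604))
```

View pics/crop0.png

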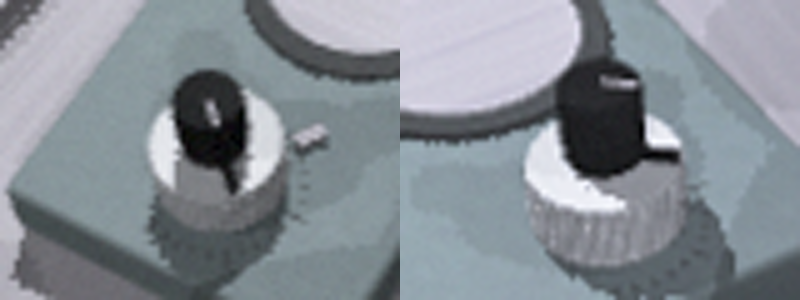

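The crop shows the marker at scene pixel (297,207.5), the needle tip near (281.5,218.5), and the knob top at (277,200) in scene and (295,216) in side. The knob-to-hot-plate distance comes out at 130 mm, as it should. Next is a move overhead for a close look.

Run:
```python
from h import *
Cs=cam("scene")
ax=np.array([.544,-.0195])
for n,uv,z in(("marker",(297,207.5),.047),("needletip",(281.5,218.5),.0785),("knob",(277,200),.11),("glassa base",(232,280),.005),("teapot",(413,200),.005),("glassb",(328,308),.005),("bowl",(370,245),.005)):
    p=onz(Cs,uv,z); d=p[:2]-ax; print(n,p.round(4),np.hypot(*d).round(4),np.degrees(np.arctan2(d[1],d[0])).round(1))
st=env.get_state();q=st["orientation"];Rm=R.from_quat([q[1],q[2],q[3],q[0]])
print(Rm.as_matrix().round(3))
for tz in(.26,.24):print("shift in tool", Rm.inv().apply(np.array([.544,-.0195,tz])-st["tcp_pos"]).round(4))
c=env.calibration("wrist");print(np.array(c["hand_eye"]).round(3),c["camera_matrix"])
```

```text
marker [0.5675 0.0142 0.047 ] 0.0411 55.1
needletip [ 0.5611 -0.0395  0.0785] 0.0263 -49.5
knob [ 0.5428 -0.0193  0.11  ] 0.0012 168.2
glassa base [ 0.5117 -0.1834  0.005 ] 0.167 -101.1
teapot [0.7932 0.1723 0.005 ] 0.3145 37.6
glassb [ 0.721  -0.1489  0.005 ] 0.2192 -36.2
bowl [0.745 0.019 0.005] 0.2046 10.8
[[ 0.358 -0.934 -0.   ]
 [-0.934 -0.358  0.001]
 [-0.001 -0.    -1.   ]]
shift in tool [-0.3619 -0.501  -0.0178]
shift in tool [-0.3619 -0.501   0.0022]
[[ 1.    -0.     0.     0.   ]
 [ 0.     0.963  0.268 -0.07 ]
 [-0.001 -0.268  0.963 -0.132]
 [ 0.     0.     0.     1.   ]] [[331.3601948    0.         321.24608415]
 [  0.         331.3601948  206.84938401]
 [  0.           0.           1.        ]]
```

Request:
carry_out(
  moves=[1,-0.036,-0.05,0,0,0,0,1,-0.036,-0.05,0,0,0,0,1,-0.036,-0.05,0,0,0,0,1,-0.036,-0.05,0,0,0,0,1,-0.036,-0.05,0,0,0,0],
  squeeze=30,
)

```text
clock: 0.78
tcp_pos: [0.3763, -0.2775, 0.2394]
orientation: [-0.001, 0.821, -0.571, -0.001]
wrist_force: [1.5, -0.5, -0.4]
finger_gap: 0.0856
```

Request:
carry_out(
  moves=[1,-0.036,-0.05,0,0,0,0,1,-0.036,-0.05,0,0,0,0,1,-0.036,-0.05,0,0,0,0,1,-0.036,-0.05,0,0,0,0,1,0,0,0,0,0,0],
)

```text
clock: 1.4
tcp_pos: [0.5158, -0.0652, 0.2393]
orientation: [-0.001, 0.823, -0.568, -0.001]
wrist_force: [0.4, 0.0, -0.2]
finger_gap: 0.0854
```

```bash
cat > w.py <<'E'
from h import *
import sys
im,C=snap("wrist",sys.argv[1]+".png")
st=env.get_state();q=st["orientation"];Rm=R.from_quat([q[1],q[2],q[3],q[0]])
X=Rm.as_matrix()[:,0]
print("t",st["clock"],"tcp",st["tcp_pos"].round(4),"yaw",np.degrees(np.arctan2(X[1],X[0])).round(2),"tilt",Rm.as_matrix()[:,2].round(4),"j",st["joint_pos"].round(3),"gap",st["finger_gap"].round(4),"F",st["wrist_force"].round(2),"M",st["ft_torque"].round(3))
p=proj(C,[.544,-.0195,.08]);print("axis px",p)
x,y=np.clip((p-[80,60]).astype(int),0,[480,280])
cv2.imwrite("pics/"+sys.argv[1]+"c.png",cv2.resize(im[y:y+120,x:x+160,::-1],None,fx=5,fy=5,interpolation=cv2.INTER_CUBIC));print("crop org",x,y)
E
python3 w.py w1
```

```text
Traceback (most recent call last):
  File "w.py", line 6, in <module>
    print("t",st["clock"],"tcp",st["tcp_pos"].round(4),"yaw",np.degrees(np.arctan2(X[1],X[0])).round(2),"tilt",Rm.as_matrix()[:,2].round(4),"j",st["joint_pos"].round(3),"gap",st["finger_gap"].round(4),"F",st["wrist_force"].round(2),"M",st["ft_torque"].round(3))
                                                                                                                                                                               ^^^^^^^^^^^^^^^^^^^^^^
AttributeError: 'float' object has no attribute 'round'
```

```bash
sed -i 's/st\["finger_gap"\].round(4)/round(st["finger_gap"],4)/' w.py; python3 w.py w1
```

```text
t 1.5 tcp [ 0.5142 -0.068   0.2393] yaw -69.5 tilt [-8.0e-04  1.8e-03 -1.0e+00] j [-2.870e-01  2.060e-01 -1.040e-01  1.263e+00  2.000e-03  2.496e+00] gap 0.0856 F [ 0.43 -0.66  0.59] M [-0.027 -0.09   0.013]
axis px [282.23519198 145.59996542]
crop org 202 85
```

View pics/w1c.png

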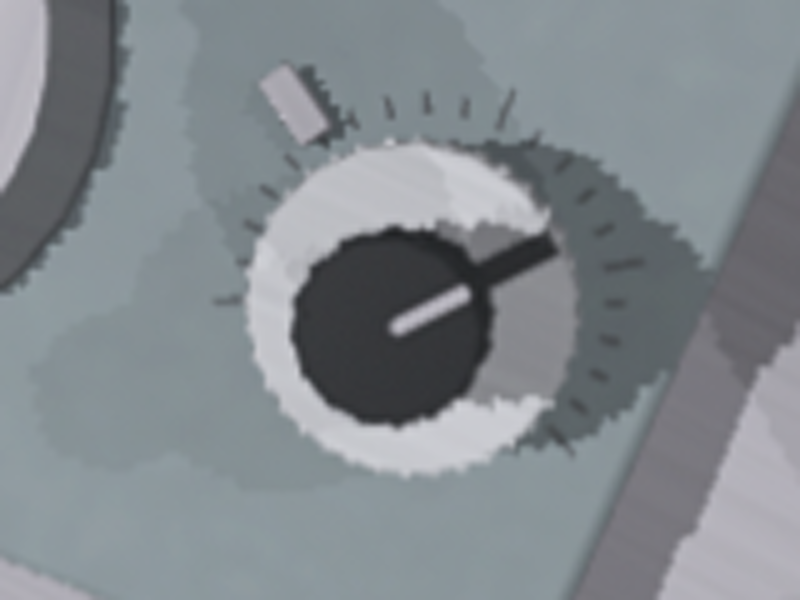

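The close view is clear. In the crop, the knob top is centred at (392,327), the ring top at (412,308), the needle tip at (553,246), the white line runs (395,328) to (468,292), and the marker top is centred at (295,105).

Run:
```python
from h import *
# state same as picture
C=cam("wrist"); f=lambda x,y,z: onz(C,(202+x/5,85+y/5),z)[:2]
for dz in(0,.004):
    k=f(392.5,327,.110+dz); r=f(412,308,.075+dz)
    rk=np.linalg.norm(f(293,327,.11+dz)-f(492,327,.11+dz))/2; rr=np.linalg.norm(f(247,308,.075+dz)-f(577,308,.075+dz))/2
    print("knob",k.round(4),rk.round(4),"ring",r.round(4),rr.round(4))
    a=(k+r)/2; ang=lambda d:np.degrees(np.arctan2(d[1],d[0])).round(1)
    n=f(553,246,.079+dz); m=f(295.5,105,.047+dz); m1=f(275,75,.047+dz);m2=f(317,136,.047+dz)
    w=f(470,291,.11+dz)-f(395,329,.11+dz)
    print("needle",np.linalg.norm(n-a),ang(n-a),"dir",ang(n-f(480,280,.079+dz)),"white",ang(w),"marker",np.linalg.norm(m-a),ang(m-a),"blockdir",ang(m1-m2), "r",np.linalg.norm(m1-a),np.linalg.norm(m2-a))
    st=env.get_state();q=st["orientation"];Rm=R.from_quat([q[1],q[2],q[3],q[0]])
    print("shift",Rm.inv().apply(np.r_[a,.042+dz+.060+.008-.0+0]-st["tcp_pos"]).round(4), "NB tcp z = grasp z - .008")
```

```text
knob [ 0.5432 -0.0232] 0.0156 ring [ 0.5426 -0.0226] 0.0292
needle 0.02699349338497337 -45.9 dir -45.0 white -43.2 marker 0.042928425078628846 55.2 blockdir 54.3 r 0.04948044098147432 0.03607619786356868
shift [-0.032  -0.0427  0.1293] NB tcp z = grasp z - .008
knob [ 0.5437 -0.0235] 0.0153 ring [ 0.5431 -0.0229] 0.0288
needle 0.026594404751951548 -45.9 dir -45.0 white -43.2 marker 0.04239061329026143 55.3 blockdir 54.3 r 0.04886144298734978 0.035623263991299635
shift [-0.0315 -0.0431  0.1253] NB tcp z = grasp z - .008
```

Request:
carry_out(
  moves=[1,-0.016,-0.0215,0.02,0,0,0,1,-0.016,-0.0215,0.02,0,0,0,1,0,0,0.02,0,0,0,1,0,0,0.02,0,0,0,1,0,0,0,0,0,0],
)

```text
clock: 2.12
tcp_pos: [0.5411, -0.0302, 0.1574]
orientation: [0.001, 0.818, -0.575, -0.001]
wrist_force: [0.1, 0.2, -0.2]
finger_gap: 0.0851
```

```bash
cat > d.py <<'E'
from h import *
import sys
t=np.array([float(v) for v in sys.argv[1:4]])
st=env.get_state();q=st["orientation"];Rm=R.from_quat([q[1],q[2],q[3],q[0]])
M=Rm.as_matrix();X=M[:,0]
print("t",st["clock"],"tcp",st["tcp_pos"].round(4),"yaw",np.degrees(np.arctan2(X[1],X[0])).round(2),"j6",st["joint_pos"][5].round(3),"gap",round(st["finger_gap"],4),"F",st["wrist_force"].round(2),"M",st["ft_torque"].round(3))
print("shift",Rm.inv().apply(t-st["tcp_pos"]).round(4),"untilt(tool rotvec deg)",np.degrees(np.cross([0,0,1],Rm.inv().apply([0,0,-1]))).round(2))
E
python3 d.py .5431 -.023 .098
```

```text
t 2.125 tcp [ 0.5411 -0.0302  0.1574] yaw -70.26 j6 2.593 gap 0.0851 F [ 0.13  0.16 -0.18] M [-0.006  0.006 -0.056]
shift [-0.0061 -0.0044  0.0594] untilt(tool rotvec deg) [ 0.12  0.04 -0.  ]
```

Request:
carry_out(
  moves=[1,-0.006,-0.0045,0.01,0,0,0,1,0,0,0.02,0,0,0,1,0,0,0.02,0,0,0,1,0,0,0.01,0,0,0,1,0,0,0,0,0,0],
)

```text
clock: 2.75
tcp_pos: [0.5452, -0.0255, 0.0987]
orientation: [-0.001, 0.816, -0.578, 0.002]
wrist_force: [0.2, -0.2, -0.4]
finger_gap: 0.0853
```

```bash
python3 d.py .5431 -.023 .098
```

```text
t 2.75 tcp [ 0.5452 -0.0255  0.0987] yaw -70.58 j6 2.609 gap 0.0853 F [ 0.18 -0.18 -0.4 ] M [-0.012 -0.012  0.039]
shift [-0.003   0.0011  0.0007] untilt(tool rotvec deg) [-0.18 -0.13  0.  ]
```

Request:
carry_out(
  moves=[1,-0.003,0.001,0,0,0,0,-1,0,0,0,0,0,0,-1,0,0,0,0,0,0,-1,0,0,0,0,0,0,-1,0,0,0,0,0,0],
  squeeze=30,
)

```text
clock: 3.38
tcp_pos: [0.5438, -0.0206, 0.1017]
orientation: [-0.003, 0.817, -0.577, 0.002]
wrist_force: [-2.4, 4.6, 2.1]
finger_gap: 0.0288
```

```bash
python3 d.py .5431 -.023 .098
```

```text
t 3.375 tcp [ 0.5438 -0.0206  0.1017] yaw -70.5 j6 2.613 gap 0.0288 F [-2.36  4.65  2.11] M [0.944 0.345 0.023]
shift [0.0021 0.0015 0.0037] untilt(tool rotvec deg) [-0.43  0.07  0.  ]
```

Request:
carry_out(
  moves=[-1,0,0,0,0,0,-10,-1,0,0,0,0,0,-10,-1,0,0,0,0,0,-10,-1,0,0,0,0,0,-10,-1,0,0,0,0,0,-10],
)

```text
clock: 4.0
tcp_pos: [0.5422, -0.0189, 0.1017]
orientation: [-0.003, 0.986, -0.164, 0.001]
wrist_force: [-0.7, 0.1, -0.3]
finger_gap: 0.0289
```

```bash
python3 d.py .5431 -.023 .098
```

```text
t 4.0 tcp [ 0.5422 -0.0189  0.1017] yaw -18.87 j6 1.714 gap 0.0289 F [-0.65  0.13 -0.26] M [ 0.128  0.294 -0.12 ]
shift [0.0022 0.0036 0.0037] untilt(tool rotvec deg) [-0.42 -0.09  0.  ]
```

Request:
carry_out(
  moves=[-1,0,0,0,0,0,-10,-1,0,0,0,0,0,-10,-1,0,0,0,0,0,-10,-1,0,0,0,0,0,-10,-1,0,0,0,0,0,0],
)

```text
clock: 4.62
tcp_pos: [0.5405, -0.019, 0.1017]
orientation: [-0.003, 0.981, 0.194, 0.001]
wrist_force: [0.5, 0.0, -0.6]
finger_gap: 0.0288
```

```bash
sed -i 's/\[.544,-.0195,.08\]/[.543,-.021,.08]/' w.py; python3 w.py w2;  python3 d.py .5431 -.023 .098
```

```text
t 4.675 tcp [ 0.5405 -0.019   0.1017] yaw 22.27 tilt [ 5.0e-04  5.9e-03 -1.0e+00] j [-0.187  0.332 -0.286  0.953  0.006  0.995] gap 0.0287 F [-0.62  0.61 -0.08] M [-0.028  0.133  0.028]
axis px [320.99056312 260.3086166 ]
crop org 240 200
t 4.675 tcp [ 0.5405 -0.019   0.1017] yaw 22.27 j6 0.995 gap 0.0287 F [-0.62  0.61 -0.08] M [-0.028  0.133  0.028]
shift [0.0009 0.0047 0.0037] untilt(tool rotvec deg) [-0.3  -0.16  0.  ]
```

View pics/w2c.png

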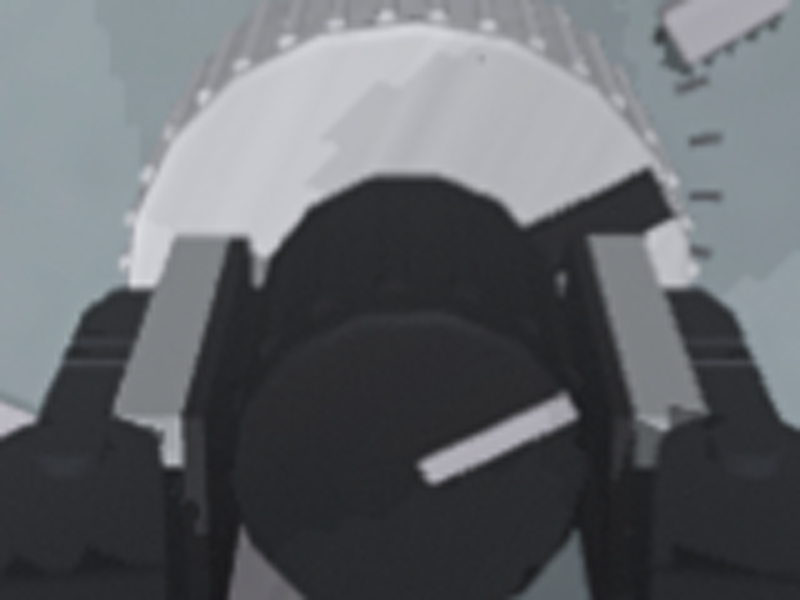

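The wrist view shows the knob held, with the needle tip at crop (665,192). It is about 7° short of the marker at upper right.

Run:
```python
from h import *
C=cam("wrist"); f=lambda x,y,z: onz(C,(240+x/5,200+y/5),z)[:2]
ang=lambda d:np.degrees(np.arctan2(d[1],d[0])).round(1)
print(ang(f(665,192,.081)-f(535,240,.081)),"white",ang(f(570,405,.112)-f(427,471,.112)), "tip from (.543,-.021):",f(665,192,.081)-[.543,-.021],ang(f(665,192,.081)-[.543,-.021]))
m=f(725,32,.047);print(m,ang(m-[.543,-.021]),ang(f(770,5,.049)-f(685,50,.049)))
```

```text
43.9 white 49.6 tip from (.543,-.021): [0.01908414 0.0208546 ] 47.5
[0.57051182 0.01089568] 49.2 51.5
```

Request:
carry_out(
  moves=[-1,0,0,0,0,0,-3.5,-1,0,0,0,0,0,-3.5,-1,0,0,0,0,0,0,-1,0,0,0,0,0,0,-1,0,0,0,0,0,0],
)

```text
clock: 5.3
tcp_pos: [0.5402, -0.0191, 0.1017]
orientation: [-0.003, 0.969, 0.248, 0.001]
wrist_force: [0.4, 0.2, 0.8]
finger_gap: 0.0292
```

```bash
python3 d.py .5431 -.023 .098
```

```text
t 5.3 tcp [ 0.5402 -0.0191  0.1017] yaw 28.7 j6 0.883 gap 0.0292 F [0.42 0.16 0.75] M [-0.008  0.142  0.052]
shift [0.0007 0.0048 0.0037] untilt(tool rotvec deg) [-0.28 -0.15  0.  ]
```

Request:
carry_out(
  moves=[1,0,0,0,0,0,0,1,0,0,0,0,0,0,1,0,0,-0.04,0,0,0,1,0,0.02,-0.05,0,0,0,1,0,0.02,-0.05,0,0,0],
)

```text
clock: 5.92
tcp_pos: [0.5567, -0.054, 0.2405]
orientation: [-0.005, 0.969, 0.248, -0.003]
wrist_force: [0.6, -0.3, -0.6]
finger_gap: 0.0856
```

Request:
carry_out(
  moves=[1,0,0,0,0,0,0,1,0,0,0,0,0,0,1,0,0,0,0,0,0,1,0,0,0,0,0,0,1,0,0,0,0,0,0],
)

```text
clock: 6.55
tcp_pos: [0.5576, -0.0544, 0.2415]
orientation: [-0.004, 0.969, 0.247, -0.002]
wrist_force: [-1.1, -0.3, 0.1]
finger_gap: 0.0854
```

```bash
python3 w.py w3
```

```text
t 6.6 tcp [ 0.5576 -0.0544  0.2414] yaw 28.62 tilt [-0.0065  0.0077 -0.9999] j [-0.244  0.291  0.013  1.301  0.006  0.828] gap 0.0856 F [ 0.38  0.51 -0.69] M [-0.005  0.024  0.033]
axis px [323.27571311 153.15552717]
crop org 243 93
```

View pics/w3c.png

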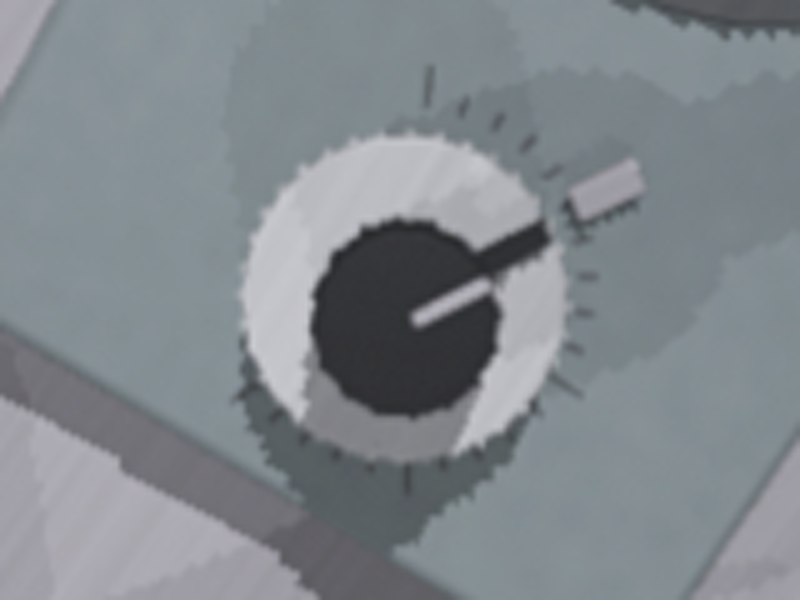

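The crop shows the knob at (405,318), the ring top at (405,298), the needle tip at (547,233) and the marker centre at (608,189), so the two look nearly in line.

Run:
```python
from h import *
C=cam("wrist"); f=lambda x,y,z: onz(C,(243+x/5,93+y/5),z)[:2]
ang=lambda d:np.degrees(np.arctan2(d[1],d[0])).round(1)
im=cv2.imread("pics/w3c.png")
# dark knob+needle mask; marker mask
g=im.max(2); m=(g<75).astype(np.uint8); m[:150]=0
n,l,s,c=cv2.connectedComponentsWithStats(m); i=l[318,405]; ys,xs=np.where(l==i)
r=np.hypot(xs-405.5,ys-318); sel=(r>112); print("needle px",xs[sel].mean(),ys[sel].mean(),sel.sum(), "tip",xs[r>r.max()-8].mean(),ys[r>r.max()-8].mean())
nd=np.c_[xs[sel],ys[sel]].astype(np.float32); vx,vy,x0,y0=cv2.fitLine(nd,2,0,.01,.01).ravel()
mm=(im.min(2)>150).astype(np.uint8); mm[:,:560]=0;mm[:, 660:]=0;mm[:150]=0;mm[232:]=0
ys,xs=np.where(mm); mk=np.c_[xs,ys].astype(np.float32); mv=cv2.fitLine(mk,2,0,.01,.01).ravel(); print("mk",mk.mean(0),len(mk),cv2.minAreaRect(mk),mv)
for dz in(.002,):
    k=f(405.5,318,.110+dz); rg=f(405,297.5,.075+dz); a=(k+rg)/2; print("knob",k,"ring",rg)
    t=f(x0,y0,.0785+dz); t2=f(x0+50*vx,y0+50*vy,.0785+dz)
    M=f(*mk.mean(0),.047+dz); M2=f(*(mv[2:]+40*mv[:2]),.047+dz)
    for A in(k,rg,a): print("needle",ang(t-A),"marker",ang(M-A),np.linalg.norm(M-A))
    print("needle line dir",ang((t2-t)*np.sign((t2-t)@(t-a))),"marker dir",ang((M2-M)*np.sign((M2-M)@(M-a))),"white",ang(f(490,285,.112)-f(414,320,.112)))
```

```text
needle px 521.0065897858319 244.497528830313 1214 tip 541.1111111111111 232.14285714285714
mk [607.71124 187.53517] 1891 ((608.5000610351562, 187.00003051757812), (29.96331024169922, 69.76531982421875), 63.43495178222656) [ 8.8154525e-01 -4.7209951e-01  6.0771124e+02  1.8753517e+02]
knob [ 0.54309228 -0.02021846] ring [ 0.54336927 -0.02041622]
needle 53.1 marker 53.2 0.04305142224236117
needle 54.0 marker 53.7 0.04304521898741844
needle 53.5 marker 53.4 0.04304798436628879
needle line dir 56.5 marker dir 56.8 white 53.4
```

The needle and marker now agree to within 0.5° by every line I checked. Next I go to the ring at this yaw (about 29°), turning away from the needle.

```bash
python3 d.py .5415 -.021 .063
```

```text
t 6.6 tcp [ 0.5576 -0.0544  0.2414] yaw 28.62 j6 0.828 gap 0.0856 F [ 0.38  0.51 -0.69] M [-0.005  0.024  0.033]
shift [ 0.0022 -0.0352  0.1788] untilt(tool rotvec deg) [-0.56  0.11  0.  ]
```

Request:
carry_out(
  moves=[1,0.002,-0.035,0.02,-0.5,0.1,0,1,0,0,0.03,0,0,0,1,0,0,0.03,0,0,0,1,0,0,0,0,0,0,1,0,0,0,0,0,0],
)

```text
clock: 7.22
tcp_pos: [0.5423, -0.0212, 0.1602]
orientation: [-0.0, 0.969, 0.247, 0.0]
wrist_force: [-1.0, -0.6, -0.3]
finger_gap: 0.0851
```

```bash
python3 d.py .5415 -.021 .063
```

```text
t 7.225 tcp [ 0.5423 -0.0212  0.1602] yaw 28.65 j6 0.883 gap 0.0851 F [-0.99 -0.56 -0.32] M [ 0.003  0.041 -0.03 ]
shift [-0.0006 -0.0005  0.0972] untilt(tool rotvec deg) [-0.03 -0.03  0.  ]
```

Request:
carry_out(
  moves=[1,0,0,0.03,0,0,0,1,0,0,0.03,0,0,0,1,0,0,0.02,0,0,0,1,0,0,0.01,0,0,0,1,0,0,0,0,0,0],
)

```text
clock: 7.85
tcp_pos: [0.5489, -0.0229, 0.0755]
orientation: [0.003, 0.969, 0.247, 0.006]
wrist_force: [0.5, -0.4, 0.6]
finger_gap: 0.0856
```

```bash
python3 d.py .5415 -.021 .063
```

```text
t 7.85 tcp [ 0.5489 -0.0229  0.0755] yaw 28.61 j6 0.883 gap 0.0856 F [ 0.5  -0.37  0.61] M [-0.004  0.015  0.019]
shift [-0.0057 -0.0053  0.0124] untilt(tool rotvec deg) [ 0.45 -0.6   0.  ]
```

Request:
carry_out(
  moves=[1,-0.006,-0.005,0,0.4,-0.6,0,1,0,0,0.006,0,0,0,1,0,0,0.005,0,0,0,1,0,0,0,0,0,0,1,0,0,0,0,0,0],
)

```text
clock: 8.48
tcp_pos: [0.5427, -0.0216, 0.0666]
orientation: [0.001, 0.969, 0.247, 0.002]
wrist_force: [-0.2, -1.1, 0.1]
finger_gap: 0.0851
```

```bash
python3 d.py .5415 -.021 .063
```

```text
t 8.475 tcp [ 0.5427 -0.0216  0.0666] yaw 28.6 j6 0.884 gap 0.0851 F [-0.21 -1.12  0.11] M [-0.028 -0.044  0.003]
shift [-0.0007 -0.0011  0.0036] untilt(tool rotvec deg) [ 0.19 -0.17  0.  ]
```

Request:
carry_out(
  moves=[1,-0.001,-0.001,0.003,0.1,-0.1,0,-1,0,0,0,0,0,0,-1,0,0,0,0,0,0,-1,0,0,0,0,0,0,-1,0,0,0,0,0,0],
  squeeze=50,
)

```text
clock: 9.1
tcp_pos: [0.5414, -0.0212, 0.0639]
orientation: [0.001, 0.969, 0.247, 0.001]
wrist_force: [-0.3, 0.2, -0.0]
finger_gap: 0.0567
```

```bash
python3 d.py .5415 -.021 .063
```

```text
t 9.1 tcp [ 0.5414 -0.0212  0.0639] yaw 28.6 j6 0.884 gap 0.0567 F [-0.31  0.19 -0.01] M [ 0.004 -0.01  -0.063]
shift [ 0.0002 -0.0001  0.0009] untilt(tool rotvec deg) [ 0.1  -0.08  0.  ]
```

Request:
carry_out(
  moves=[-1,0,0,0,0,0,6,-1,0,0,0,0,0,6,-1,0,0,0,0,0,6,-1,0,0,0,0,0,6,-1,0,0,0,0,0,4],
)

```text
clock: 9.72
tcp_pos: [0.5414, -0.0212, 0.0639]
orientation: [0.0, 1.0, -0.002, 0.001]
wrist_force: [-0.9, 0.0, 0.1]
finger_gap: 0.0562
```

```bash
python3 d.py .5415 -.021 .063
```

```text
t 9.725 tcp [ 0.5414 -0.0212  0.0639] yaw -0.25 j6 1.388 gap 0.0562 F [-0.91  0.02  0.12] M [-0.039  0.063  0.037]
shift [ 0.0001 -0.0002  0.0009] untilt(tool rotvec deg) [ 0.06 -0.11  0.  ]
```

```bash
cat > m.py <<'E'
from h import *
L=[]
for i in range(6):
    if i: env.read_camera("wrist")
    s=env.get_state(); L.append(np.r_[s["ft_torque"][2],s["wrist_force"]])
L=np.array(L);q=s["orientation"];X=R.from_quat([q[1],q[2],q[3],q[0]]).as_matrix()[:,0]
print("t",s["clock"],"yaw",np.degrees(np.arctan2(X[1],X[0])).round(2),"j6",s["joint_pos"][5].round(3),"tau6",s["tau"][5].round(3),"Mz",L[:,0].round(3),"mean",L[:,0].mean().round(3),"+-",(L[:,0].std()/6**.5).round(3),"F",L[:,1:].mean(0).round(1),"tcp",s["tcp_pos"].round(4),"gap",round(s["finger_gap"],4))
E
python3 m.py
```

```text
t 9.975 yaw -0.04 j6 1.385 tau6 -0.032 Mz [ 0.037 -0.05  -0.108 -0.076 -0.07  -0.047] mean -0.052 +- 0.018 F [-0.5  0.3  0.5] tcp [ 0.5414 -0.0212  0.0639] gap 0.0562
```

Request:
carry_out(
  moves=[-1,0,0,0,0,0,4,-1,0,0,0,0,0,4,-1,0,0,0,0,0,4,-1,0,0,0,0,0,3,-1,0,0,0,0,0,1],
)

```text
clock: 10.6
tcp_pos: [0.5414, -0.0212, 0.0639]
orientation: [0.0, 0.99, -0.141, 0.001]
wrist_force: [0.7, -0.2, -0.9]
finger_gap: 0.0562
```

```bash
python3 m.py
```

```text
t 10.85 yaw -16.19 j6 1.666 tau6 -0.019 Mz [ 0.044 -0.029 -0.004 -0.091 -0.013 -0.006] mean -0.017 +- 0.016 F [0.1 0.2 0.4] tcp [ 0.5414 -0.0212  0.0639] gap 0.0562
```

```bash
sed -i 's/L=\[\]/L=[];T=[]/; s/; L.append/; T.append(s["tau"][5].round(3)); L.append/; s/"tau6",s\["tau"\]\[5\].round(3)/"tau6",*T/' m.py
```

Request:
carry_out(
  moves=[-1,0,0,0,0,0,3,-1,0,0,0,0,0,3,-1,0,0,0,0,0,3,-1,0,0,0,0,0,3,-1,0,0,0,0,0,3],
)

```text
clock: 11.48
tcp_pos: [0.5414, -0.0212, 0.0639]
orientation: [0.0, 0.963, -0.271, 0.001]
wrist_force: [0.6, -0.1, 0.7]
finger_gap: 0.0563
```

```bash
python3 m.py
```

```text
t 11.725 yaw -31.33 j6 1.931 tau6 -0.362 -0.05 0.199 0.014 -0.055 -0.026 Mz [ 0.109 -0.09  -0.06  -0.046 -0.096  0.011] mean -0.029 +- 0.029 F [0.1 0.1 0.4] tcp [ 0.5415 -0.0212  0.0639] gap 0.0568
```

Request:
carry_out(
  moves=[-1,0,0,0,0,0,3,-1,0,0,0,0,0,3,-1,0,0,0,0,0,3,-1,0,0,0,0,0,3,-1,0,0,0,0,0,1],
)

```text
clock: 12.35
tcp_pos: [0.5415, -0.0212, 0.0639]
orientation: [0.0, 0.926, -0.378, 0.001]
wrist_force: [-0.7, -0.4, 0.2]
finger_gap: 0.0566
```

```bash
python3 m.py
```

```text
t 12.6 yaw -44.41 j6 2.159 tau6 0.044 0.008 -0.002 -0.058 -0.054 -0.026 Mz [ 0.116  0.007 -0.125 -0.153 -0.011 -0.019] mean -0.031 +- 0.036 F [-0.3 -0.3  0.6] tcp [ 0.5414 -0.0212  0.0639] gap 0.0565
```

Request:
carry_out(
  moves=[-1,0,0,0,0,0,3,-1,0,0,0,0,0,3,-1,0,0,0,0,0,3,-1,0,0,0,0,0,3,-1,0,0,0,0,0,1],
)

```text
clock: 13.22
tcp_pos: [0.5415, -0.0212, 0.0639]
orientation: [0.0, 0.877, -0.481, 0.001]
wrist_force: [-0.1, 0.0, 0.2]
finger_gap: 0.0567
```

```bash
python3 m.py
```

```text
t 13.475 yaw -57.51 j6 2.388 tau6 0.254 0.184 0.193 0.139 0.145 0.175 Mz [0.282 0.112 0.153 0.155 0.162 0.132] mean 0.166 +- 0.022 F [-0.3 -0.2 -0. ] tcp [ 0.5415 -0.0212  0.0639] gap 0.0565
```

Resistance has appeared: about 0.16 N m held, after 86° of turn. From here I take small, slow steps.

Request:
carry_out(
  moves=[-1,0,0,0,0,0,1,-1,0,0,0,0,0,1,-1,0,0,0,0,0,1,-1,0,0,0,0,0,1,-1,0,0,0,0,0,1],
)

```text
clock: 14.1
tcp_pos: [0.5415, -0.0212, 0.0639]
orientation: [0.0, 0.854, -0.521, 0.001]
wrist_force: [-0.5, -0.8, 0.1]
finger_gap: 0.0563
```

```bash
python3 m.py
```

```text
t 14.35 yaw -62.7 j6 2.479 tau6 0.221 0.232 0.281 0.231 0.21 0.203 Mz [0.356 0.149 0.172 0.197 0.203 0.216] mean 0.215 +- 0.027 F [-0.4 -0.3  0.7] tcp [ 0.5415 -0.0212  0.0639] gap 0.0562
```

Request:
carry_out(
  moves=[-1,0,0,0,0,0,1,-1,0,0,0,0,0,1,-1,0,0,0,0,0,1,-1,0,0,0,0,0,1,-1,0,0,0,0,0,1],
)

```text
clock: 14.98
tcp_pos: [0.5415, -0.0212, 0.0639]
orientation: [0.0, 0.829, -0.559, 0.001]
wrist_force: [-0.5, -0.8, 0.7]
finger_gap: 0.0564
```

```bash
python3 m.py; python3 m.py
```

```text
t 15.225 yaw -67.94 j6 2.57 tau6 0.304 0.315 0.365 0.315 0.294 0.287 Mz [0.463 0.305 0.326 0.278 0.285 0.299] mean 0.326 +- 0.026 F [-0.3 -0.2  0.7] tcp [ 0.5415 -0.0212  0.0639] gap 0.0566
t 15.475 yaw -67.93 j6 2.57 tau6 0.287 0.284 0.283 0.283 0.283 0.283 Mz [0.299 0.244 0.299 0.281 0.3   0.288] mean 0.285 +- 0.008 F [-0.3 -0.2  0.4] tcp [ 0.5415 -0.0213  0.0639] gap 0.0565
```

Request:
carry_out(
  moves=[-1,0,0,0,0,0,0.4,-1,0,0,0,0,0,0.4,-1,0,0,0,0,0,0.4,-1,0,0,0,0,0,0.4,-1,0,0,0,0,0,0.4],
)

```text
clock: 16.1
tcp_pos: [0.5415, -0.0212, 0.0639]
orientation: [0.0, 0.819, -0.574, 0.001]
wrist_force: [-0.8, -0.6, 1.1]
finger_gap: 0.0567
```

```bash
python3 m.py; python3 m.py
```

```text
t 16.35 yaw -70.01 j6 2.606 tau6 0.42 0.417 0.337 0.321 0.319 0.318 Mz [0.484 0.346 0.321 0.247 0.289 0.301] mean 0.331 +- 0.031 F [-0.7 -0.4  0.3] tcp [ 0.5415 -0.0212  0.0639] gap 0.0569
t 16.6 yaw -70.0 j6 2.606 tau6 0.318 0.317 0.317 0.317 0.316 0.316 Mz [0.301 0.236 0.23  0.25  0.342 0.375] mean 0.289 +- 0.022 F [ 0.  -0.1  0.2] tcp [ 0.5415 -0.0213  0.0639] gap 0.0564
```

Request:
carry_out(
  moves=[-1,0,0,0,0,0,0.4,-1,0,0,0,0,0,0.4,-1,0,0,0,0,0,0.4,-1,0,0,0,0,0,0.4,-1,0,0,0,0,0,0.4],
)

```text
clock: 17.23
tcp_pos: [0.5415, -0.0213, 0.0639]
orientation: [0.0, 0.809, -0.588, 0.001]
wrist_force: [0.2, -0.8, 0.4]
finger_gap: 0.0565
```

```bash
python3 m.py
```

```text
t 17.475 yaw -72.08 j6 2.642 tau6 0.453 0.45 0.37 0.354 0.352 0.351 Mz [0.502 0.404 0.322 0.339 0.318 0.324] mean 0.368 +- 0.027 F [-0.1 -0.3  0.3] tcp [ 0.5415 -0.0213  0.0639] gap 0.0563
```

Request:
carry_out(
  moves=[-1,0,0,0,0,0,-0.4,-1,0,0,0,0,0,-0.4,-1,0,0,0,0,0,-0.4,-1,0,0,0,0,0,-0.4,-1,0,0,0,0,0,-0.4],
)

```text
clock: 18.1
tcp_pos: [0.5415, -0.0213, 0.0639]
orientation: [0.0, 0.819, -0.573, 0.001]
wrist_force: [-0.2, 0.8, 0.2]
finger_gap: 0.0565
```

```bash
python3 m.py
```

```text
t 18.35 yaw -69.98 j6 2.606 tau6 0.37 0.374 0.454 0.468 0.471 0.472 Mz [0.312 0.449 0.491 0.478 0.495 0.492] mean 0.453 +- 0.026 F [-0.5 -0.1  0.1] tcp [ 0.5415 -0.0213  0.0639] gap 0.0565
```

The two-way probe pins the spring torque. At yaw -70° the held readings are 0.316 after moving forward and 0.472 after moving backward, so the true value is 0.394 N m. I'll add about 1° and let go.

Request:
carry_out(
  moves=[-1,0,0,0,0,0,0.3,-1,0,0,0,0,0,0.3,-1,0,0,0,0,0,0.3,-1,0,0,0,0,0,0.2,-1,0,0,0,0,0,0],
)

```text
clock: 18.98
tcp_pos: [0.5415, -0.0212, 0.0639]
orientation: [0.0, 0.813, -0.582, 0.001]
wrist_force: [-0.7, 0.1, 0.6]
finger_gap: 0.0567
```

```bash
python3 m.py
```

```text
t 19.225 yaw -71.14 j6 2.626 tau6 0.446 0.438 0.426 0.421 0.418 0.415 Mz [0.45  0.451 0.469 0.419 0.419 0.412] mean 0.437 +- 0.009 F [-0.5 -0.2  0.5] tcp [ 0.5415 -0.0212  0.0639] gap 0.0565
```

Request:
carry_out(
  moves=[1,0,0,0,0,0,0,1,0,0,0,0,0,0,1,0,0,0,0,0,0,1,0,0,0,0,0,0,1,0,0,-0.01,0,0,0],
)

```text
clock: 19.85
tcp_pos: [0.5408, -0.0211, 0.0736]
orientation: [0.0, 0.813, -0.583, 0.001]
wrist_force: [0.5, 0.2, -0.4]
finger_gap: 0.0852
```

```bash
python3 d.py .5415 -.021 .15
```

```text
t 19.85 tcp [ 0.5408 -0.0211  0.0736] yaw -71.26 j6 2.628 gap 0.0852 F [ 0.46  0.21 -0.43] M [-0.007  0.025  0.018]
shift [ 0.0003 -0.0007 -0.0764] untilt(tool rotvec deg) [ 0.   -0.07  0.  ]
```

Released cleanly. I rise and look.

Request:
carry_out(
  moves=[1,0,0,-0.02,0,0,0,1,0,0,-0.04,0,0,0,1,0,0.02,-0.05,0,0,0,1,0,0.02,-0.05,0,0,0,1,0,0,0,0,0,0],
)

```text
clock: 20.48
tcp_pos: [0.5025, -0.0341, 0.2423]
orientation: [-0.0, 0.813, -0.582, 0.002]
wrist_force: [1.3, -1.0, 0.7]
finger_gap: 0.0854
```

Request:
carry_out(
  moves=[1,0,0,0,0,0,0,1,0,0,0,0,0,0,1,0,0,0,0,0,0,1,0,0,0,0,0,0,1,0,0,0,0,0,0],
)

```text
clock: 21.1
tcp_pos: [0.5016, -0.0335, 0.2393]
orientation: [0.001, 0.813, -0.582, -0.0]
wrist_force: [0.4, 0.1, 0.3]
finger_gap: 0.0854
```

```bash
sed -i 's/\[.543,-.021,.08\]/[.543,-.021,.075]/' w.py; python3 w.py w4
python3 - <<'E'
from h import *
snap("scene","scene1.png")
a=cv2.imread("pics/scene0.png").astype(int);b=cv2.imread("pics/scene1.png").astype(int)
for n,(x,y) in dict(teapot=(413,185),bowl=(370,233),ga=(225,268),gb=(328,295)).items():
    print(n,np.abs(a-b)[y-25:y+25,x-25:x+25].mean().round(2))
E
```

```text
t 21.15 tcp [ 0.5015 -0.0335  0.2393] yaw -71.22 tilt [-0.001 -0.001 -1.   ] j [-2.260e-01  1.750e-01 -1.420e-01  1.255e+00 -1.000e-03  2.588e+00] gap 0.0853 F [ 0.12 -0.9  -0.14] M [-0.047 -0.011 -0.038]
axis px [322.58662167 145.53943714]
crop org 242 85
teapot 6.37
bowl 19.7
ga 11.08
gb 6.8
```

View pics/w4c.png

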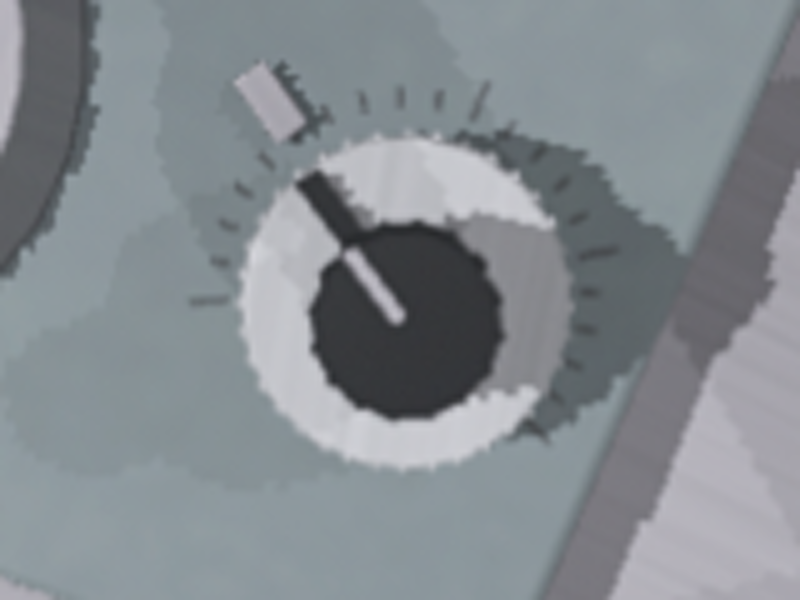

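The crop shows the needle tip at (311,177), the knob centre at (406,320) and the marker centre at (272,104), still in line. I'll compute the angles and look at the scene.

Run:
```python
from h import *
C=cam("wrist"); f=lambda x,y,z: onz(C,(242+x/5,85+y/5),z)[:2]
ang=lambda d:np.degrees(np.arctan2(d[1],d[0])).round(1)
k=f(406.5,320.5,.112);r=f(406,302,.077);a=(k+r)/2;print(k,r)
n=f(311,178,.0805);M=f(271.5,104,.049)
for A in(k,r,a):print("needle",ang(n-A),np.linalg.norm(n-A).round(4),"marker",ang(M-A),np.linalg.norm(M-A).round(4))
print("dirs needle",ang(n-f(352,240,.0805)),"white",ang(f(347,252,.112)-f(399,320,.112)),"marker",ang(f(250,72,.049)-f(293.5,135.5,.049)))
```

```text
[ 0.54377498 -0.02123732] [ 0.54356653 -0.02148613]
needle 56.2 0.0264 marker 54.9 0.042
needle 56.1 0.0267 marker 54.9 0.0424
needle 56.2 0.0266 marker 54.9 0.0422
dirs needle 52.4 white 56.4 marker 53.4
```

View pics/scene1.png

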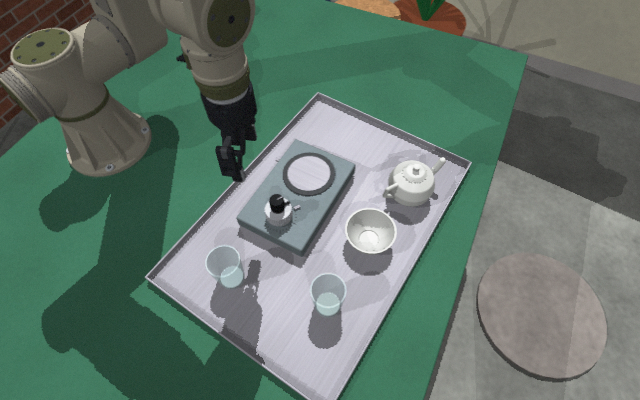

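```bash
python3 -c "
from workcell import env
env.hand_in()"
```

```text
the job is handed in; nothing more can be done
```

The knob is set to the marker and the lock ring is tightened to about 0.41 N m. I handed the job in at about 21 s, with the gripper open and well clear.

- **Knob:** I turned it about 99° counter-clockwise. After I let go, the needle and marker agreed to within 0.5°. After the ring was tightened, hand-picked points gave the needle at 56.2° and the marker at 54.9°. The line directions disagreed more: 52.4° along the needle, 56.4° along the knob's white line and 53.4° along the marker block. I put these differences down to picking pixels by hand, since nothing showed the knob had moved.
- **Ring:** I turned it clockwise about 100° in one grasp, and the spring met it after about 76°.
    - **Torque check:** Small slow turns both ways gave 0.316 and 0.472 N m held, so the true value was 0.394 N m at that point. I then added about 1° before letting go. The highest estimate along the way was about 0.43 N m, and I did not check the torque again after release.
    - **Readings that disagreed:** Earlier estimates were less certain, anywhere from 0.29 to 0.40 N m.
- **Surroundings:** The last scene picture shows the teapot, glasses and bowl where they were, with only the arm's shadow changed. The marker looks unmoved in the last close view: 54.9°, against 55.2° and 53.4° in the two earlier close views.

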